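# Unload the drying stand's coupons into the free tray

### The arm

A 7-joint arm with a two-finger parallel gripper is mounted at the origin on a cart in front of the work surface, level with it; the furniture and walls round the work are solid. World frame = base frame: x ahead of the robot, y to its left, z up, the work surface at z = 0. Lengths are in m, angles in rad, forces in N, time in s.
With the tool pointing down it reaches from about 0.4 to 0.85 m from the base axis. Payload 6.9 kg.
Tool frame: the origin (TCP) lies at the very end of the fingers, on their centre line; the grasp point (between the pads) lies 19 mm behind it (manip.grip_point_offset is the distance from the TCP to the grasp point, in m); z points along the fingers, y is the line along which they close (so a half turn about z gives the same grasp; the last joint's range is limited). The gripper opens to 85 mm and grips with 20 to 120 N. Pads are 22 mm wide; open, the fingers measure 114 mm over their backs; the gripper's body (76 mm by 85 mm) begins 54 mm behind the grasp point. The pads swing forward as they close: fully open they stand 13 mm farther back than shut.
Start: joints at [1.383, 0.507, -0.238, 1.5, 0.126, 1.149, -0.155], TCP at [0.18, -0.598, 0.231] pointing down, gripper open.
Joint ranges: [-3.08, 3.08], [-0.24, 2.05], [-1.43, 1.35], [0, 2.5], [-1.52, 4.66], [0.17, 1.96], [-2.89, 2.89]. Speed limits (rad/s): [2.39, 2.39, 3.14, 3.14, 3.14, 3.14, 3.14].

### API

Orientations are given as a 3x3 rotation matrix whose columns are the frame's x, y, z axes.
In Python, from plant import manip, get_image gives the robot as it stands.
- The arm moves only by the shell command python3 -m crank 'ROWS' [OPENING] [FORCE]. ROWS is JSON, a list of rows, each a list of 2 entries, a list of its own where there are three numbers: the shift along the world's x, y, z in m, then the turn about the world's z in rad. In form: [[[x, y, z], turn], ...]. A call has exactly 5 rows; each row is the pose to reach, as a shift and turn from the pose commanded when the call began; what a row does not reach only later rows make up. A row lasts 1/8 s, in which the tool goes at most 62.5 mm and 10.7 degrees, less where a joint would pass 70% of its speed; a pose out of reach is approached as far as the arm can. A call with a gripper value outside its range is refused whole. OPENING is the closure, from -1 (fully open) to 1 (shut), set as the call begins (- or left out, the last holds). The fingers move at their own pace and stop on an object; FORCE is the grip in N (left out, the last holds). Time passes only in rows, so rows that repeat a pose let the fingers close, or fill a call up. It gives the time, the measured TCP pose, the force, the opening and the grip force at its end, in the units of the state.
- manip.observe(): the state, without advancing time (a new reading comes with each control period).
- get_image(name): name is "side" or "top"; returns a dict with "frame" (384x512x3 uint8, red, green, blue), "range_z" (384x512 float32, m along the optical axis (not along the pixel's ray), 0 where there is no reading), "K" (3x3 intrinsics, pixels), "k1" (the pictures are not rectified: a ray, as slopes to the right and down, at radius r is drawn at 1 + k1 r^2 times it, then the intrinsics apply), "rvec" (rotation vector, rad) and "tvec" (3), from world to camera coordinates, as OpenCV has them. Camera axes: x right, y down, z forward; pixel columns grow to the right and rows downward; lengths in m; the calibration is good to about 2 mm. A picture is of the moment at which its call begins.
- manip.close_job(): hands the job in; it is judged then, once.
The state is a dict: "t": time; "q": joint angles; "joint_vel": joint speeds; "tau": joint torques, N m; "ee_pos": TCP position; "tool_rot": TCP orientation; "ft_force": force on the tool from outside, world axes, zero at the start; "torque": the same for the moment, N m; "finger_gap": finger opening in m; "grip_force": force on a finger pad.
Only numpy, scipy, OpenCV 4.12 (cv2) and the standard library are available. Lean on these libraries where they do the work, as an engineer would, in place of code of your own. Each camera call takes 0.05 s, during which the arm holds its last target. There are 200 camera calls.

### The job

Unload every steel coupon from the drying stand: flip up the sprung hold-down finger over a coupon before you lift it out, never drag it from under a finger that is down, and lay the coupons flat in the empty tray (on top of one another is fine). The other tray is in use: leave its rubber stopper in it. When you are finished, all four fingers of the stand must be folded down again.

Things in the scene. Friction and masses are not known exactly. Their poses are not given: they have to be found in the camera images.
- stand: Fixed low drying stand: metal base plate 106 x 242 mm (its top 9.5 mm above the worktop) with four raised nests in a row along its y axis, 62 mm apart. Origin: underside, under the middle of the row. x points away from the robot (to the finger hinges), y left along the row, z up. Each nest's 3 mm lips and side pins hold the coupon sideways: lift it straight up 10 mm or more before moving it off.
- nest_1 (a point): First nest from the left (+y end): where the centre of a seated coupon is, 37 mm above the worktop; axes as the stand's. The rest under the coupon is 16 mm wide in front (x -38 to +5 mm from here; the coupon overhangs it by 6 mm each side and can be gripped there across its width, best at x = -15 mm) and 40 mm wide behind that.
- nest_2 (a point): Second nest from the left: where the centre of a seated coupon is, 37 mm above the worktop; axes as the stand's. The rest under the coupon is 16 mm wide in front (x -38 to +5 mm from here; the coupon overhangs it by 6 mm each side and can be gripped there across its width, best at x = -15 mm) and 40 mm wide behind that.
- nest_3 (a point): Third nest from the left: where the centre of a seated coupon is, 37 mm above the worktop; axes as the stand's. The rest under the coupon is 16 mm wide in front (x -38 to +5 mm from here; the coupon overhangs it by 6 mm each side and can be gripped there across its width, best at x = -15 mm) and 40 mm wide behind that.
- nest_4 (a point): Fourth nest, the right (-y) end: where the centre of a seated coupon is, 37 mm above the worktop; axes as the stand's. The rest under the coupon is 16 mm wide in front (x -38 to +5 mm from here; the coupon overhangs it by 6 mm each side and can be gripped there across its width, best at x = -15 mm) and 40 mm wide behind that.
- coupon_1_mid (a point): Centre of the steel coupon of nest 1: flat plate 64 (x) x 28 (y) x 6 mm (z), about 0.09 kg, with an 8 mm hole at x = -22 mm. At the start it lies level in nest 1 with its axes along the stand's; None at the start if nest 1 is empty (also None while held). Three or four coupons are present.
- coupon_2_mid (a point): Centre of the steel coupon of nest 2: flat plate 64 (x) x 28 (y) x 6 mm (z), about 0.09 kg, with an 8 mm hole at x = -22 mm. At the start it lies level in nest 2 with its axes along the stand's; None at the start if nest 2 is empty (also None while held). Three or four coupons are present.
- coupon_3_mid (a point): Centre of the steel coupon of nest 3: flat plate 64 (x) x 28 (y) x 6 mm (z), about 0.09 kg, with an 8 mm hole at x = -22 mm. At the start it lies level in nest 3 with its axes along the stand's; None at the start if nest 3 is empty (also None while held). Three or four coupons are present.
- coupon_4_mid (a point): Centre of the steel coupon of nest 4: flat plate 64 (x) x 28 (y) x 6 mm (z), about 0.09 kg, with an 8 mm hole at x = -22 mm. At the start it lies level in nest 4 with its axes along the stand's; None at the start if nest 4 is empty (also None while held). Three or four coupons are present.
- finger_1 (a joint): Angle (rad) of the sprung hold-down finger of nest 1: about 0.04 when it presses on a coupon, 0 when down on an empty nest, 1.7 fully up and leaning back. Over-centre spring: below about 0.8 rad it pulls itself down (3 to 4 N at the coupon), above 0.8 rad it flips itself up and stays up. Its hinge axis lies 42 mm behind (+x) and 9 mm above the nest point, along the stand's y.
- knob_1 (a point): Centre of the black thumb knob on the tip of finger 1: cylinder 14 mm in diameter, 16 mm long, axis along the stand's y; pinch it across its ends. 40 mm from the hinge axis. Finger down: 64 mm above the worktop, 24 mm over the coupon's top, 36 mm before and 18 mm above the hinge. Fully up: about 80 mm above the worktop and 22 mm behind the hinge.
- finger_2 (a joint): Angle (rad) of the sprung hold-down finger of nest 2: about 0.04 when it presses on a coupon, 0 when down on an empty nest, 1.7 fully up and leaning back. Over-centre spring: below about 0.8 rad it pulls itself down (3 to 4 N at the coupon), above 0.8 rad it flips itself up and stays up. Its hinge axis lies 42 mm behind (+x) and 9 mm above the nest point, along the stand's y.
- knob_2 (a point): Centre of the black thumb knob on the tip of finger 2: cylinder 14 mm in diameter, 16 mm long, axis along the stand's y; pinch it across its ends. 40 mm from the hinge axis. Finger down: 64 mm above the worktop, 24 mm over the coupon's top, 36 mm before and 18 mm above the hinge. Fully up: about 80 mm above the worktop and 22 mm behind the hinge.
- finger_3 (a joint): Angle (rad) of the sprung hold-down finger of nest 3: about 0.04 when it presses on a coupon, 0 when down on an empty nest, 1.7 fully up and leaning back. Over-centre spring: below about 0.8 rad it pulls itself down (3 to 4 N at the coupon), above 0.8 rad it flips itself up and stays up. Its hinge axis lies 42 mm behind (+x) and 9 mm above the nest point, along the stand's y.
- knob_3 (a point): Centre of the black thumb knob on the tip of finger 3: cylinder 14 mm in diameter, 16 mm long, axis along the stand's y; pinch it across its ends. 40 mm from the hinge axis. Finger down: 64 mm above the worktop, 24 mm over the coupon's top, 36 mm before and 18 mm above the hinge. Fully up: about 80 mm above the worktop and 22 mm behind the hinge.
- finger_4 (a joint): Angle (rad) of the sprung hold-down finger of nest 4: about 0.04 when it presses on a coupon, 0 when down on an empty nest, 1.7 fully up and leaning back. Over-centre spring: below about 0.8 rad it pulls itself down (3 to 4 N at the coupon), above 0.8 rad it flips itself up and stays up. Its hinge axis lies 42 mm behind (+x) and 9 mm above the nest point, along the stand's y.
- knob_4 (a point): Centre of the black thumb knob on the tip of finger 4: cylinder 14 mm in diameter, 16 mm long, axis along the stand's y; pinch it across its ends. 40 mm from the hinge axis. Finger down: 64 mm above the worktop, 24 mm over the coupon's top, 36 mm before and 18 mm above the hinge. Fully up: about 80 mm above the worktop and 22 mm behind the hinge.
- tray_a: Loose white open tray, 90 (x) x 130 (y) x 20 mm, walls and floor 4 mm, 0.35 kg; origin at the centre of its underside. The two trays are alike; one of them already has a rubber stopper in it and the other is empty.
- tray_b: Loose white open tray, 90 (x) x 130 (y) x 20 mm, walls and floor 4 mm, 0.35 kg; origin at the centre of its underside. The two trays are alike; one of them already has a rubber stopper in it and the other is empty.
- stopper_1_mid (a point): Centre of a rubber stopper, 26 mm in diameter and 24 mm high, that stands in tray_a; None if that tray is the empty one. Exactly one of the two stoppers is present.
- stopper_2_mid (a point): Centre of a rubber stopper, 26 mm in diameter and 24 mm high, that stands in tray_b; None if that tray is the empty one. Exactly one of the two stoppers is present.

How it is judged:
At the end, for the whole second after the job is handed in: Every coupon present lies inside the tray that had no stopper (centre within 40 mm in x and 58 mm in y of the tray's centre and under 40 mm above its underside, tilted less than 0.25 rad, at rest); the stopper is still inside its own tray; all four fingers are down (below 0.12 rad) ((((x of coupon_1_mid in the frame of tray_a between -0.04 and 0.04 m and y of coupon_1_mid in the frame of tray_a between -0.058 and 0.058 m and z of coupon_1_mid in the frame of tray_a between 0 and 0.04 m) and (x of coupon_2_mid in the frame of tray_a between -0.04 and 0.04 m and y of coupon_2_mid in the frame of tray_a between -0.058 and 0.058 m and z of coupon_2_mid in the frame of tray_a between 0 and 0.04 m) and (x of coupon_3_mid in the frame of tray_a between -0.04 and 0.04 m and y of coupon_3_mid in the frame of tray_a between -0.058 and 0.058 m and z of coupon_3_mid in the frame of tray_a between 0 and 0.04 m) and (x of coupon_4_mid in the frame of tray_a between -0.04 and 0.04 m and y of coupon_4_mid in the frame of tray_a between -0.058 and 0.058 m and z of coupon_4_mid in the frame of tray_a between 0 and 0.04 m) and horizontal distance between stopper_1_mid and tray_a above 0.075 m) or ((x of coupon_1_mid in the frame of tray_b between -0.04 and 0.04 m and y of coupon_1_mid in the frame of tray_b between -0.058 and 0.058 m and z of coupon_1_mid in the frame of tray_b between 0 and 0.04 m) and (x of coupon_2_mid in the frame of tray_b between -0.04 and 0.04 m and y of coupon_2_mid in the frame of tray_b between -0.058 and 0.058 m and z of coupon_2_mid in the frame of tray_b between 0 and 0.04 m) and (x of coupon_3_mid in the frame of tray_b between -0.04 and 0.04 m and y of coupon_3_mid in the frame of tray_b between -0.058 and 0.058 m and z of coupon_3_mid in the frame of tray_b between 0 and 0.04 m) and (x of coupon_4_mid in the frame of tray_b between -0.04 and 0.04 m and y of coupon_4_mid in the frame of tray_b between -0.058 and 0.058 m and z of coupon_4_mid in the frame of tray_b between 0 and 0.04 m) and horizontal distance between stopper_2_mid and tray_b above 0.075 m)) and x of stopper_1_mid in the frame of tray_a between -0.04 and 0.04 m and y of stopper_1_mid in the frame of tray_a between -0.058 and 0.058 m and z of stopper_1_mid in the frame of tray_a between 0 and 0.04 m and x of stopper_2_mid in the frame of tray_b between -0.04 and 0.04 m and y of stopper_2_mid in the frame of tray_b between -0.058 and 0.058 m and z of stopper_2_mid in the frame of tray_b between 0 and 0.04 m and (angle between coupon_1_mid's own z axis and vertical below 0.25 rad or angle between coupon_1_mid's own z axis and vertical above 2.89 rad) and (angle between coupon_2_mid's own z axis and vertical below 0.25 rad or angle between coupon_2_mid's own z axis and vertical above 2.89 rad) and (angle between coupon_3_mid's own z axis and vertical below 0.25 rad or angle between coupon_3_mid's own z axis and vertical above 2.89 rad) and (angle between coupon_4_mid's own z axis and vertical below 0.25 rad or angle between coupon_4_mid's own z axis and vertical above 2.89 rad) and value of joint each of finger_1, finger_2, finger_3, finger_4 below 0.12 rad and linear speed of each of coupon_1, coupon_2, coupon_3, coupon_4 below 0.02 m/s); the robot touches nothing.
It fails at once if a coupon is pulled or prised out of its nest while its finger still presses on it ((distance between coupon_1_mid and nest_1 between 0.01 and 0.03 m and contact force between coupon_1 and finger_1 above 0.6 N) or (distance between coupon_2_mid and nest_2 between 0.01 and 0.03 m and contact force between coupon_2 and finger_2 above 0.6 N) or (distance between coupon_3_mid and nest_3 between 0.01 and 0.03 m and contact force between coupon_3 and finger_3 above 0.6 N) or (distance between coupon_4_mid and nest_4 between 0.01 and 0.03 m and contact force between coupon_4 and finger_4 above 0.6 N)).
Of coupon_1, coupon_2, coupon_3, coupon_4 only 3 to 4 are there at a start; the rules pass over those that are not, and their reading is None.
Of stopper_1, stopper_2 only 1 to 1 are there at a start; the rules pass over those that are not, and their reading is None.
At some moment in a run one of tray_a, tray_b may be knocked a few centimetres aside while the robot is not near it.
Once in a run the grip may slacken for a moment while it holds something.
It also fails if it takes over 210 s, if anything falls off the work surface, if the arm or the gripper's body presses on something with over 40 N, if the wrist force passes 120 N, or if a joint passes its speed limit or range.

## Working session

There is one attempt and no reset: what is moved stays moved. The work goes in short steps, Python scripts to look and compute and a shell command to move; the robot and the scene stay as the last step left them, time stands still between calls to the robot, and variables do not carry over. Pictures are saved under pics/ and viewed, at most 14 in all, crops included, and the job is handed in when it is done.

```bash
ls; mkdir -p pics; cat > h.py <<'E'
import numpy as np, cv2
from plant import manip, get_image
def load(n):
    d=get_image(n); d['R']=cv2.Rodrigues(np.array(d['rvec'],float))[0]; d['t']=np.array(d['tvec'],float).ravel(); return d
def ray(d,uv):
    K=np.array(d['K']); p=cv2.undistortPoints(np.array(uv,float).reshape(-1,1,2),K,np.array([d['k1'],0,0,0,0.])).reshape(-1,2)
    return np.c_[p,np.ones(len(p))]@d['R'], -d['R'].T@d['t']
def onz(d,uv,z):
    r,c=ray(d,uv); return c+r*((z-c[2])/r[:,2])[:,None]
def cloud(d):
    h,w=d['range_z'].shape; v,u=np.mgrid[:h,:w]; r,c=ray(d,np.c_[u.ravel(),v.ravel()])
    P=c+r*d['range_z'].reshape(-1,1); P[d['range_z'].ravel()==0]=np.nan; return P.reshape(h,w,3)
def proj(d,P):
    return cv2.projectPoints(np.array(P,float).reshape(-1,1,3),d['R'],d['t'],np.array(d['K']),np.array([d['k1'],0,0,0,0.]))[0].reshape(-1,2)
def save(d,name,s=1.5,crop=None):
    im=d['frame'][...,::-1]
    if crop: im=im[crop[1]:crop[3],crop[0]:crop[2]]
    cv2.imwrite('pics/'+name,cv2.resize(im,None,fx=s,fy=s,interpolation=cv2.INTER_CUBIC))
E
python3 - <<'E'
from h import *
s=manip.observe(); print(s['ee_pos'],s['tool_rot'],s['finger_gap'],manip.grip_point_offset)
for n in('top','side'):
    d=load(n); save(d,n+'0.png'); print(n,-d['R'].T@d['t'],d['R'][2],d['K'])
E
```

```text
pics
[ 0.18019366 -0.59795137  0.23044026] [[ 9.57423421e-01  2.88686853e-01 -5.42801593e-04]
 [ 2.88687359e-01 -9.57422012e-01  1.64322429e-03]
 [-4.53129441e-05 -1.72996138e-03 -9.99998503e-01]] 0.08528973413250047 0.0187
top [ 0.33594708 -0.02774707  1.36654691] [ 0.1263816  -0.02805794 -0.99158481] [[387.69696275   0.         259.27005793]
 [  0.         387.69696275 195.58569275]
 [  0.           0.           1.        ]]
side [ 0.2820976  -0.63778558  0.96684547] [ 0.19822522  0.52409278 -0.82827141] [[399.06186405   0.         249.88505494]
 [  0.         399.06186405 191.69073727]
 [  0.           0.           1.        ]]
```

View pics/top0.png

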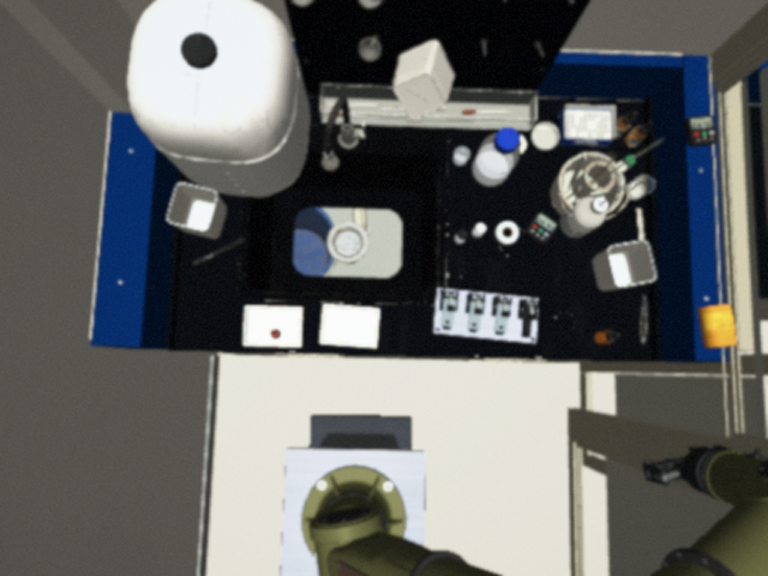

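View pics/side0.png

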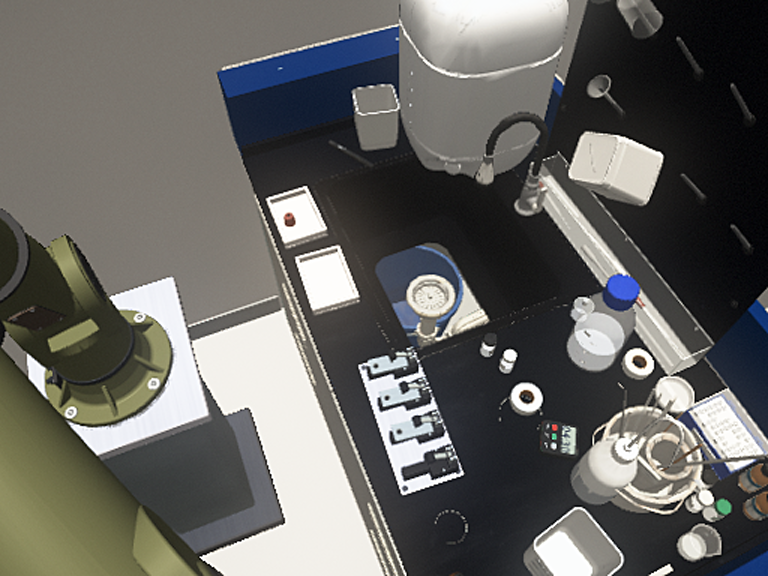

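Top view: the stand is at about (486,316) of the 1.5x picture. Nests 1–3 hold light coupons and nest 4 (right) is empty. The tray at (273,326) has the stopper and the tray at (350,326) is empty. The side view agrees.

```bash
cat > meas.py <<'E'
from h import *
def rect(d,seed,z,thr,half):
    g=d['frame'].min(2); m=(g>thr).astype(np.uint8)
    u,v=proj(d,[seed])[0]; h=half; box=np.zeros_like(m); box[int(v-h[1]):int(v+h[1]),int(u-h[0]):int(u+h[0])]=1
    m=cv2.morphologyEx(m*box,cv2.MORPH_CLOSE,np.ones((9,9)))
    c=max(cv2.findContours(m,0,2)[0],key=cv2.contourArea).reshape(-1,2)
    P=onz(d,c,z)[:,:2].astype(np.float32)*1000
    (cx,cy),(w,h),a=cv2.minAreaRect(P); return round(cx,1),round(cy,1),round(w,1),round(h,1),round(a,2)
E
python3 - <<'E'
from meas import *
for n in('top','side'):
    d=load(n)
    if n=='top': px=dict(stand=(486/1.5,316/1.5),ts=(273/1.5,326/1.5),te=(350/1.5,326/1.5)); seeds={k:onz(d,[v],.01)[0] for k,v in px.items()}
    print(n,{k:v.round(3) for k,v in seeds.items()})
    for k,s in seeds.items():
        hs=(40,24) if n=='top' else (45,55)
        if k!='stand' : hs=(26,22) if n=='top' else (32,32)
        print(k,rect(d,s,.0095 if k=='stand' else .02,110,hs))
    C=cloud(d); s=seeds['stand']
    m=(abs(C[...,0]-s[0])<.09)&(abs(C[...,1]-s[1])<.15)&(C[...,2]>.05)
    print('high pts',m.sum()); l,nn,st,ce=cv2.connectedComponentsWithStats(m.astype(np.uint8))[0:4]
    for i in range(1,l):
        if st[i,4]>3: print(np.nanmean(C[nn==i],0).round(4),np.nanmax(C[nn==i],0).round(3),np.nanmin(C[nn==i],0).round(3),st[i,4])
d=load('top'); save(d,'topc.png',5,(280,180,370,240))
d=load('side'); save(d,'sidec.png',5,(225,220,325,335))
E
```

```text
top {'stand': array([ 0.461, -0.296,  0.01 ]), 'ts': array([0.425, 0.201, 0.01 ]), 'te': array([0.43 , 0.023, 0.01 ])}
stand (464.1, -295.6, 245.8, 110.0, 85.59)
ts (414.1, 198.9, 120.7, 174.0, 1.31)
te (420.1, 26.1, 124.7, 172.1, 1.33)
high pts 193
[ 0.4879 -0.2048  0.0632] [ 0.513 -0.196  0.08 ] [ 0.466 -0.215  0.05 ] 46
[ 0.4837 -0.2661  0.0628] [ 0.507 -0.258  0.078] [ 0.461 -0.277  0.05 ] 46
[ 0.4776 -0.3263  0.0639] [ 0.505 -0.318  0.078] [ 0.458 -0.335  0.05 ] 45
[ 0.4737 -0.3893  0.0615] [ 0.5   -0.38   0.075] [ 0.451 -0.401  0.05 ] 54
side {'stand': array([ 0.461, -0.296,  0.01 ]), 'ts': array([0.425, 0.201, 0.01 ]), 'te': array([0.43 , 0.023, 0.01 ])}
stand (471.4, -282.2, 291.9, 174.3, 67.13)
ts (417.5, 195.7, 263.0, 187.9, 75.0)
te (416.9, 35.2, 230.5, 153.5, 73.21)
high pts 378
[ 0.4865 -0.2064  0.0614] [ 0.513 -0.196  0.075] [ 0.465 -0.217  0.05 ] 83
[ 0.4805 -0.268   0.0622] [ 0.509 -0.258  0.075] [ 0.46  -0.279  0.05 ] 87
[ 0.4981 -0.3235  0.0528] [ 0.502 -0.322  0.056] [ 0.494 -0.326  0.05 ] 8
[ 0.4704 -0.33    0.0644] [ 0.499 -0.32   0.073] [ 0.456 -0.338  0.05 ] 76
[ 0.4972 -0.3399  0.0535] [ 0.502 -0.337  0.056] [ 0.491 -0.342  0.05 ] 10
[ 0.4733 -0.391   0.0613] [ 0.5   -0.381  0.074] [ 0.451 -0.402  0.05 ] 113
```

View pics/sidec.png

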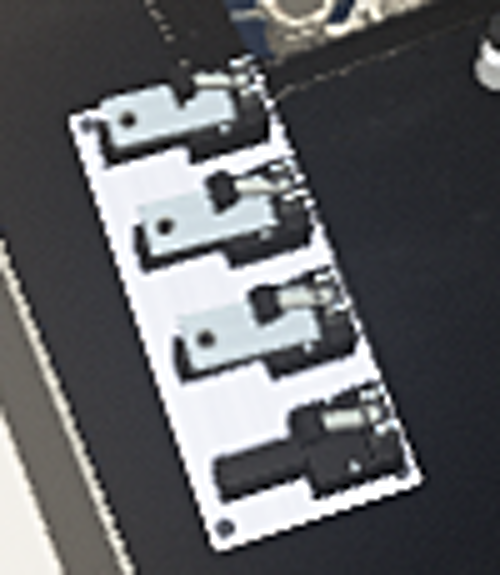

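View pics/topc.png

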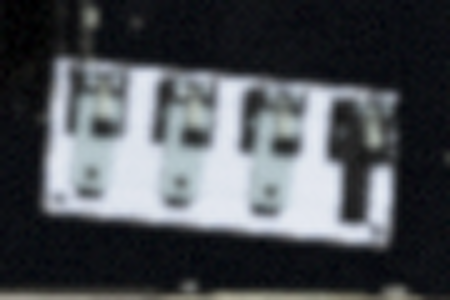

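The side crop shows holes at crop px (128,120), (165,227) and (206,339). All four knobs are down and nest 4 is empty. Next I'll refine the nest points from the holes and knob tops, and find the trays.

```bash
cat >> meas.py <<'E'
def tray(d,seed):
    h,w=d['frame'].shape[:2]; v,u=np.mgrid[:h,:w]; G=onz(d,np.c_[u.ravel(),v.ravel()],.02).reshape(h,w,3)
    m=(d['frame'].min(2)>120)&(abs(G[...,0]-seed[0])<.065)&(abs(G[...,1]-seed[1])<.087)
    m=cv2.morphologyEx(m.astype(np.uint8),cv2.MORPH_CLOSE,np.ones((7,7)))
    c=max(cv2.findContours(m,0,2)[0],key=cv2.contourArea).reshape(-1,2)
    r=cv2.minAreaRect(onz(d,c,.02)[:,:2].astype(np.float32)*1000); return np.round(np.array([*r[0],*r[1],r[2]]),1)
E
python3 - <<'E'
from meas import *
R=lambda a:np.array([[np.cos(a),-np.sin(a)],[np.sin(a),np.cos(a)]])
yaw=np.radians(-4.41); 
for n,H in(('top',[(298.2,214.4),(316,216.4),(333.6,218.4)]),('side',[(250.6,244),(258,265.4),(266.2,287.8)])):
    d=load(n); P=onz(d,H,.040)[:,:2]; print(n,'holes',P.round(4)); nest=P+R(yaw)@[.022,0]
    print('nests',nest.round(4),'row mid',[(nest[i]-R(yaw)@[0,.031*(3-2*i)]).round(4) for i in range(3)])
    for s in((.425,.2),(.43,.023)): print(tray(d,s))
    C=cloud(d); m=(abs(C[...,0]-.48)<.05)&(abs(C[...,1]+.3)<.13)&(C[...,2]>.062)&(d['frame'].max(2)<75)
    l,nn,st,ce=cv2.connectedComponentsWithStats(m.astype(np.uint8))
    for i in range(1,l):
        if st[i,4]>3: print(np.nanmean(C[nn==i],0).round(4),ce[i].round(1),onz(d,[ce[i]],.069)[0].round(4),st[i,4])
E
```

```text
top holes [[ 0.4434 -0.2007]
 [ 0.4381 -0.2622]
 [ 0.4327 -0.3231]]
nests [[ 0.4653 -0.2024]
 [ 0.46   -0.2639]
 [ 0.4547 -0.3248]] row mid [array([ 0.4582, -0.2951]), array([ 0.4576, -0.2948]), array([ 0.4571, -0.2939])]
[417.7 192.  113.9 153.    1.3]
[431.9  24.2 136.8  97.7  86.8]
[ 0.4727 -0.2023  0.0718] [300. 205.] [ 0.473  -0.2027  0.069 ] 7
[ 0.468  -0.2645  0.0711] [318.3 206.9] [ 0.4682 -0.2649  0.069 ] 9
[ 0.4638 -0.3251  0.0723] [336.3 208.6] [ 0.4641 -0.3258  0.069 ] 7
[ 0.4587 -0.3881  0.0703] [354.7 210.6] [ 0.4589 -0.3885  0.069 ] 15
side holes [[ 0.4446 -0.203 ]
 [ 0.4393 -0.2652]
 [ 0.4351 -0.3267]]
nests [[ 0.4665 -0.2047]
 [ 0.4613 -0.2669]
 [ 0.4571 -0.3284]] row mid [array([ 0.4594, -0.2974]), array([ 0.4589, -0.2978]), array([ 0.4595, -0.2975])]
[4.162e+02 1.951e+02 1.122e+02 1.580e+02 4.000e-01]
[430.4  18.7 143.7  94.   86.9]
[ 0.4714 -0.2053  0.0703] [260.6 235.7] [ 0.4716 -0.2047  0.069 ] 30
[ 0.4676 -0.2683  0.0701] [269.2 257.4] [ 0.4678 -0.2678  0.069 ] 29
[ 0.4626 -0.3295  0.0707] [277.6 280. ] [ 0.4629 -0.3289  0.069 ] 31
[ 0.457  -0.3906  0.069 ] [286.2 304.4] [ 0.457  -0.3906  0.069 ] 41
```

Row middle (0.4587,-0.2962), yaw -0.077. Knob 1 is at about (0.472,-0.204) and the empty tray at (0.431,0.022). Moving above knob 1.

```bash
python3 -m crank '[[[0.03,0.04,0],-0.074],[[0.06,0.08,0],-0.148],[[0.09,0.12,0],-0.222],[[0.12,0.16,0],-0.296],[[0.15,0.2,0],-0.37]]' -0.18 40
python3 -m crank '[[[0.035,0.048,-0.02],0],[[0.07,0.097,-0.04],0],[[0.105,0.145,-0.06],0],[[0.142,0.194,-0.08],0],[[0.142,0.194,-0.1],0]]'
python3 -c "
from h import *
s=manip.observe(); print(s['t'],s['ee_pos'],s['tool_rot'][0],s['ft_force'],s['q'])"
```

```text
t: 1.02
ee_pos: [0.3313, -0.397, 0.2315]
tool_rot: [[0.997, -0.08, 0.0], [-0.08, -0.997, -0.0], [0.0, 0.0, -1.0]]
ft_force: [1.2, -0.2, -0.5]
finger_gap: 0.0503
grip_force: 0.0
t: 1.65
ee_pos: [0.4758, -0.1992, 0.1311]
tool_rot: [[0.998, -0.069, 0.003], [-0.069, -0.998, 0.002], [0.003, -0.002, -1.0]]
ft_force: [0.3, -1.1, -0.2]
finger_gap: 0.0508
grip_force: 0.0
1.65 [ 0.47583762 -0.19924269  0.13110021] [ 0.99761749 -0.06892269  0.00300265] [ 0.32330018 -1.05919736 -0.2310934 ] [ 0.52249595  0.45270495 -0.24687766  1.92591073  0.14898466  0.77822023
 -1.4463926 ]
```

```bash
python3 -m crank '[[[0,0,-0.0],0],[[0,0,-0.02],0],[[0,0,-0.04],0],[[0,0,-0.04],0],[[0,0,-0.04],0]]'
python3 - <<'E'
from h import *
d=load('side'); save(d,'s1.png',4,(215,180,345,320))
d=load('top'); C=cloud(d)
E
```

```text
t: 2.28
ee_pos: [0.4726, -0.2053, 0.0924]
tool_rot: [[0.997, -0.079, 0.001], [-0.079, -0.997, -0.001], [0.001, 0.001, -1.0]]
ft_force: [-0.6, 0.1, 0.8]
finger_gap: 0.0504
grip_force: 0.0
```

View pics/s1.png

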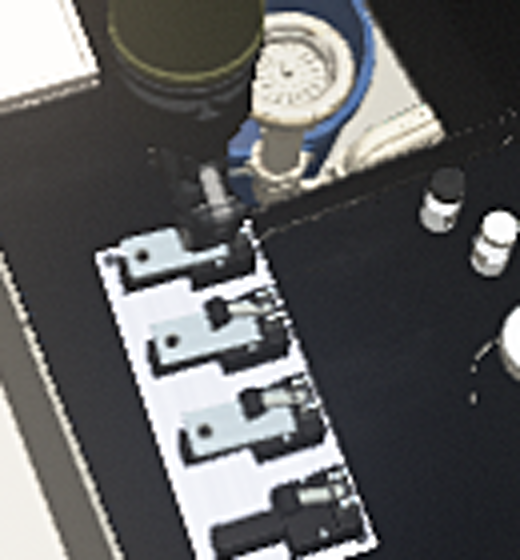

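The gripper is over knob 1, clear of the neighbouring nests. Descending and pinching.

```bash
python3 -m crank '[[[0,0,-0.015],0],[[0,0,-0.03],0],[[0,0,-0.044],0],[[0,0,-0.044],0],[[0,0,-0.044],0]]'
python3 -m crank '[[[0,0,0],0],[[0,0,0],0],[[0,0,0],0],[[0,0,0],0],[[0,0,0],0]]' 1 30
```

```text
t: 3.0
ee_pos: [0.4724, -0.2043, 0.0471]
tool_rot: [[0.997, -0.077, -0.0], [-0.077, -0.997, 0.0], [-0.0, -0.0, -1.0]]
ft_force: [0.1, 0.5, 0.2]
finger_gap: 0.0503
grip_force: 0.0
t: 3.62
ee_pos: [0.4725, -0.2045, 0.0476]
tool_rot: [[0.997, -0.077, 0.0], [-0.077, -0.997, -0.0], [0.001, 0.0, -1.0]]
ft_force: [-1.4, 0.5, 5.6]
finger_gap: 0.0154
grip_force: 31.2
```

Knob pinched (gap 15 mm). Swinging it up along the arc.

```bash
python3 -m crank '[[[0.007,-0.0005,0.0097],0],[[0.0166,-0.0013,0.017],0],[[0.0277,-0.002,0.0212],0],[[0.0397,-0.003,0.0218],0],[[0.0476,-0.0036,0.0203],0]]'
python3 -m crank '[[[0,0,0],0],[[0,0,0],0],[[0,0,0],0],[[0,0,0.02],0],[[0,0,0.05],0]]' -0.18
python3 - <<'E'
from h import *
d=load('side'); save(d,'s2.png',4,(215,180,345,320))
E
```

```text
t: 4.25
ee_pos: [0.5202, -0.2081, 0.0685]
tool_rot: [[0.997, -0.077, -0.001], [-0.077, -0.997, -0.0], [-0.001, 0.0, -1.0]]
ft_force: [-2.0, -1.0, 3.5]
finger_gap: 0.0156
grip_force: 21.0
t: 4.88
ee_pos: [0.5192, -0.2078, 0.1174]
tool_rot: [[0.997, -0.077, -0.002], [-0.077, -0.997, 0.001], [-0.002, -0.001, -1.0]]
ft_force: [0.4, -0.5, 1.2]
finger_gap: 0.0506
grip_force: 0.0
```

View pics/s2.png

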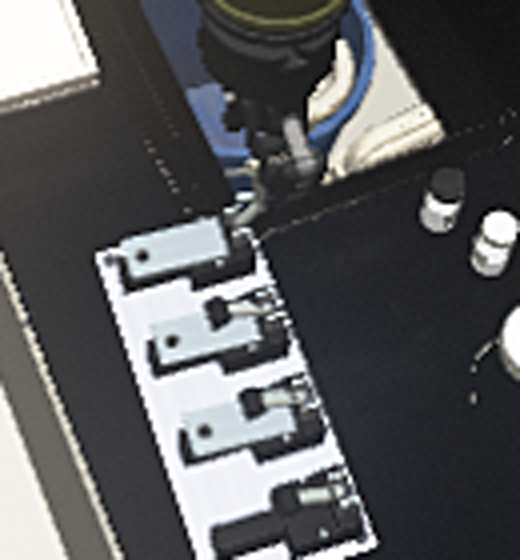

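Finger 1 is up and its coupon is clear. Same for finger 2.

```bash
python3 -m crank '[[[-0.026,-0.029,0],0],[[-0.052,-0.058,0],0],[[-0.052,-0.058,0],0],[[-0.052,-0.058,-0.02],0],[[-0.052,-0.058,-0.04],0]]' -0.18
python3 -m crank '[[[0,0,-0.015],0],[[0,0,-0.03],0],[[0,0,-0.03],0],[[0,0,-0.03],0],[[0,0,-0.03],0]]'
python3 -m crank '[[[0,0,0],0],[[0,0,0],0],[[0,0,0],0],[[0,0,0],0],[[0,0,0],0]]' 1 30
```

```text
t: 5.55
ee_pos: [0.4687, -0.2655, 0.0774]
tool_rot: [[0.997, -0.077, 0.001], [-0.077, -0.997, -0.0], [0.001, -0.0, -1.0]]
ft_force: [-0.1, -0.7, 0.4]
finger_gap: 0.0503
grip_force: 0.0
t: 6.18
ee_pos: [0.4684, -0.2662, 0.0482]
tool_rot: [[0.997, -0.077, 0.001], [-0.077, -0.997, -0.001], [0.001, 0.0, -1.0]]
ft_force: [1.0, -0.1, -0.3]
finger_gap: 0.0505
grip_force: 0.0
t: 6.8
ee_pos: [0.468, -0.2663, 0.0478]
tool_rot: [[0.997, -0.077, 0.0], [-0.077, -0.997, -0.0], [0.0, 0.0, -1.0]]
ft_force: [-1.9, -1.5, 4.9]
finger_gap: 0.0151
grip_force: 31.2
```

```bash
python3 -m crank '[[[0.007,-0.0005,0.0097],0],[[0.0166,-0.0013,0.017],0],[[0.0277,-0.002,0.0212],0],[[0.0397,-0.003,0.0218],0],[[0.0476,-0.0036,0.0203],0]]'
python3 -m crank '[[[0,0,0],0],[[0,0,0],0],[[0,0,0],0],[[0,0,0.02],0],[[0,0,0.05],0]]' -0.18
python3 -m crank '[[[-0.026,-0.029,0],0],[[-0.052,-0.058,0],0],[[-0.052,-0.058,0],0],[[-0.052,-0.058,-0.02],0],[[-0.052,-0.058,-0.04],0]]' -0.18
python3 -m crank '[[[0,0,-0.015],0],[[0,0,-0.03],0],[[0,0,-0.03],0],[[0,0,-0.03],0],[[0,0,-0.03],0]]'
python3 -m crank '[[[0,0,0],0],[[0,0,0],0],[[0,0,0],0],[[0,0,0],0],[[0,0,0],0]]' 1 30
```

```text
t: 7.42
ee_pos: [0.5157, -0.2699, 0.0689]
tool_rot: [[0.997, -0.077, -0.001], [-0.077, -0.997, -0.0], [-0.001, 0.0, -1.0]]
ft_force: [-3.8, -2.5, 4.2]
finger_gap: 0.015
grip_force: 29.1
t: 8.05
ee_pos: [0.5149, -0.2692, 0.1177]
tool_rot: [[0.997, -0.077, -0.002], [-0.077, -0.997, 0.001], [-0.002, -0.001, -1.0]]
ft_force: [0.7, -0.3, 0.2]
finger_gap: 0.0505
grip_force: 0.0
t: 8.68
ee_pos: [0.4643, -0.327, 0.0778]
tool_rot: [[0.997, -0.077, 0.001], [-0.077, -0.997, 0.0], [0.001, -0.0, -1.0]]
ft_force: [-0.3, -0.2, -0.2]
finger_gap: 0.0504
grip_force: 0.0
t: 9.3
ee_pos: [0.464, -0.3278, 0.0485]
tool_rot: [[0.997, -0.077, 0.001], [-0.077, -0.997, -0.001], [0.001, 0.001, -1.0]]
ft_force: [-0.6, -0.2, 0.3]
finger_gap: 0.0501
grip_force: 0.0
t: 9.93
ee_pos: [0.4635, -0.3281, 0.0482]
tool_rot: [[0.997, -0.078, 0.0], [-0.078, -0.997, -0.001], [0.0, 0.001, -1.0]]
ft_force: [-0.9, -1.9, 4.4]
finger_gap: 0.0151
grip_force: 31.3
```

```bash
python3 -m crank '[[[0.007,-0.0005,0.0097],0],[[0.0166,-0.0013,0.017],0],[[0.0277,-0.002,0.0212],0],[[0.0397,-0.003,0.0218],0],[[0.0476,-0.0036,0.0203],0]]'
python3 -m crank '[[[0,0,0],0],[[0,0,0],0],[[0,0,0],0],[[0,0,0.02],0],[[0,0,0.05],0]]' -0.18
python3 -m crank '[[[-0.035,0.003,0],0],[[-0.07,0.005,0],0],[[-0.07,0.005,0],0],[[-0.07,0.005,-0.02],0],[[-0.07,0.005,-0.04],0]]' -0.18
python3 - <<'E'
from h import *
d=load('side'); save(d,'s3.png',4,(215,180,345,320))
E
```

```text
t: 10.55
ee_pos: [0.511, -0.3317, 0.0691]
tool_rot: [[0.997, -0.078, -0.001], [-0.078, -0.997, -0.0], [-0.001, 0.001, -1.0]]
ft_force: [-3.4, -2.1, 5.3]
finger_gap: 0.015
grip_force: 29.1
t: 11.18
ee_pos: [0.5104, -0.3306, 0.1179]
tool_rot: [[0.997, -0.077, -0.002], [-0.077, -0.997, 0.002], [-0.002, -0.001, -1.0]]
ft_force: [0.4, -0.3, 0.5]
finger_gap: 0.0499
grip_force: 0.0
t: 11.8
ee_pos: [0.4424, -0.3263, 0.0781]
tool_rot: [[0.997, -0.077, 0.002], [-0.077, -0.997, -0.001], [0.002, 0.0, -1.0]]
ft_force: [-0.3, -0.6, 0.1]
finger_gap: 0.0506
grip_force: 0.0
```

View pics/s3.png

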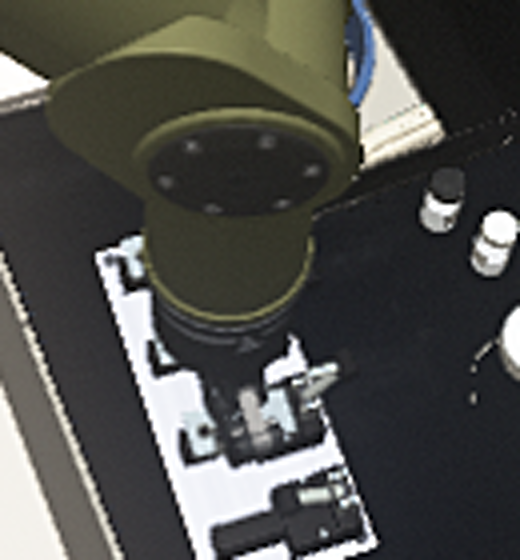

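Finger 3 is up and the gripper straddles coupon 3. Descend, grip, lift 15 mm slowly.

```bash
python3 -m crank '[[[0,0,-0.015],0],[[0,0,-0.03],0],[[0,0,-0.045],0],[[0,0,-0.048],0],[[0,0,-0.048],0]]'
python3 -m crank '[[[0,0,0],0],[[0,0,0],0],[[0,0,0],0],[[0,0,0],0],[[0,0,0],0]]' 1 60
python3 -m crank '[[[0,0,0.005],0],[[0,0,0.01],0],[[0,0,0.015],0],[[0,0,0.025],0],[[0,0,0.045],0]]'
```

```text
t: 12.48
ee_pos: [0.4412, -0.3262, 0.03]
tool_rot: [[0.997, -0.077, -0.0], [-0.077, -0.997, 0.0], [-0.0, -0.0, -1.0]]
ft_force: [-0.3, 0.2, -0.1]
finger_gap: 0.0505
grip_force: 0.0
t: 13.1
ee_pos: [0.4415, -0.3265, 0.031]
tool_rot: [[0.997, -0.077, 0.001], [-0.077, -0.997, -0.001], [0.001, 0.001, -1.0]]
ft_force: [-1.5, 0.9, 6.1]
finger_gap: 0.0258
grip_force: 59.2
t: 13.72
ee_pos: [0.4408, -0.3259, 0.0754]
tool_rot: [[0.997, -0.077, -0.001], [-0.077, -0.997, 0.001], [-0.001, -0.001, -1.0]]
ft_force: [0.3, 0.2, -0.5]
finger_gap: 0.026
grip_force: 59.1
```

```bash
python3 -m crank '[[[-0.004,0.01,0.03],0],[[-0.008,0.06,0.05],0],[[-0.012,0.115,0.05],0.02],[[-0.016,0.17,0.05],0.02],[[-0.02,0.22,0.05],0.02]]'
python3 -m crank '[[[0,0.05,0],0],[[0,0.08,0],0],[[0,0.103,0],0],[[0,0.103,0],0],[[0,0.103,0],0]]'
python3 - <<'E'
from meas import *
s=manip.observe(); print(s['ee_pos'],s['finger_gap'])
for n in('top','side'):
    d=load(n)
    for q in((.425,.2),(.43,.023)): print(n,tray(d,q))
save(load('side'),'s4.png',1.5)
E
```

```text
t: 14.35
ee_pos: [0.4211, -0.1044, 0.1259]
tool_rot: [[0.998, -0.057, 0.001], [-0.057, -0.998, -0.0], [0.001, 0.0, -1.0]]
ft_force: [0.8, 0.5, -0.6]
finger_gap: 0.0262
grip_force: 59.1
t: 14.98
ee_pos: [0.4212, -0.0039, 0.1254]
tool_rot: [[0.998, -0.058, 0.0], [-0.058, -0.998, -0.0], [0.0, 0.0, -1.0]]
ft_force: [0.6, 0.6, -1.2]
finger_gap: 0.026
grip_force: 59.1
[ 0.4212072  -0.00391599  0.12543971] 0.02602333155059186
top [417.7 192.1 113.9 153.1   1.3]
top [411.5  81.8  48.5  20.7   2.2]
side [4.103e+02 1.936e+02 1.006e+02 1.610e+02 4.000e-01]
side [437.9  28.5 164.  107.8  86.9]
```

View pics/s4.png

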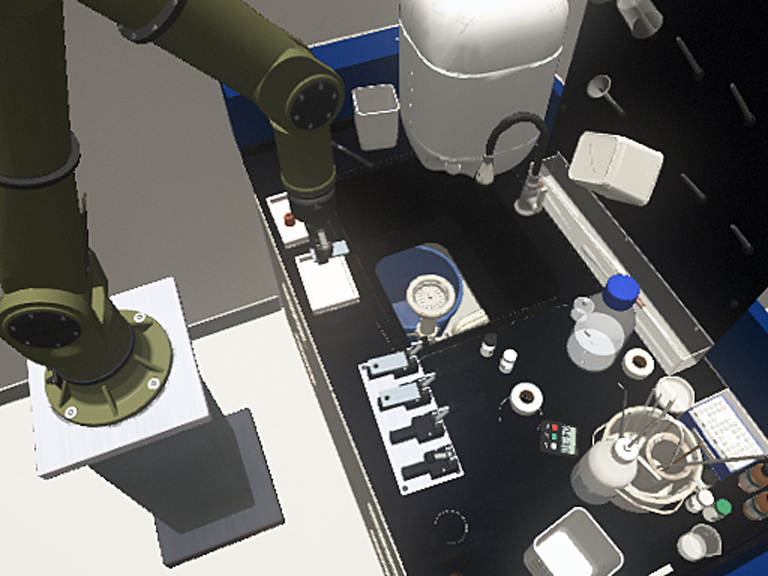

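The picture shows nest 3 empty, coupon 3 held over the tray, the tray unmoved and fingers 1–3 up. I'll stack at the tray centre, lowering to TCP z≈8 mm.

```bash
python3 -m crank '[[[0,0.026,0],0],[[0,0.026,-0.03],0],[[0,0.026,-0.06],0],[[0,0.026,-0.09],0],[[0,0.026,-0.1],0]]'
python3 -m crank '[[[0,0,-0.006],0],[[0,0,-0.012],0],[[0,0,-0.017],0],[[0,0,-0.017],0],[[0,0,-0.017],0]]'
```

```text
t: 15.75
ee_pos: [0.4204, 0.0221, 0.0239]
tool_rot: [[0.998, -0.058, -0.003], [-0.058, -0.998, -0.0], [-0.002, 0.001, -1.0]]
ft_force: [0.7, 0.1, -0.8]
finger_gap: 0.0261
grip_force: 59.1
t: 16.38
ee_pos: [0.4213, 0.0228, 0.0084]
tool_rot: [[0.998, -0.057, 0.0], [-0.057, -0.998, 0.0], [0.0, -0.0, -1.0]]
ft_force: [0.6, -0.2, -1.6]
finger_gap: 0.0262
grip_force: 59.1
```

```bash
python3 -m crank '[[[0,0,-0.001],0],[[0,0,-0.002],0],[[0,0,-0.003],0],[[0,0,-0.003],0],[[0,0,-0.003],0]]'
python3 -m crank '[[[0,0,0],0],[[0,0,0],0],[[0,0,0],0],[[0,0,0],0],[[0,0,0.005],0]]' 0
python3 -m crank '[[[0,0,0.03],0],[[0,0,0.07],0],[[0,-0.05,0.1],0],[[0,-0.1,0.1],0],[[0,-0.15,0.1],0]]'
python3 - <<'E'
from meas import *
d=load('side'); save(d,'s5.png',5,(180,120,280,220))
for n in('top','side'):
    d=load(n)
    for q in((.425,.2),(.43,.023)): print(n,tray(d,q))
E
```

```text
t: 17.0
ee_pos: [0.4211, 0.0228, 0.0052]
tool_rot: [[0.998, -0.057, -0.0], [-0.057, -0.998, 0.0], [-0.0, -0.0, -1.0]]
ft_force: [-0.7, 0.6, -0.8]
finger_gap: 0.0259
grip_force: 59.1
t: 17.62
ee_pos: [0.421, 0.0228, 0.0102]
tool_rot: [[0.998, -0.057, -0.001], [-0.057, -0.998, -0.0], [-0.001, 0.0, -1.0]]
ft_force: [0.1, -0.6, 0.4]
finger_gap: 0.0426
grip_force: 0.0
t: 18.25
ee_pos: [0.4213, -0.1287, 0.1112]
tool_rot: [[0.998, -0.057, 0.002], [-0.057, -0.998, -0.001], [0.002, 0.0, -1.0]]
ft_force: [1.1, -0.6, -0.4]
finger_gap: 0.0427
grip_force: 0.0
top [417.7 192.  113.9 153.    1.3]
top [431.9  24.2 136.8  97.7  86.8]
side [404.2 194.8 158.   88.1  90. ]
side [406.9  19.9 143.7  46.1  87.5]
```

View pics/s5.png

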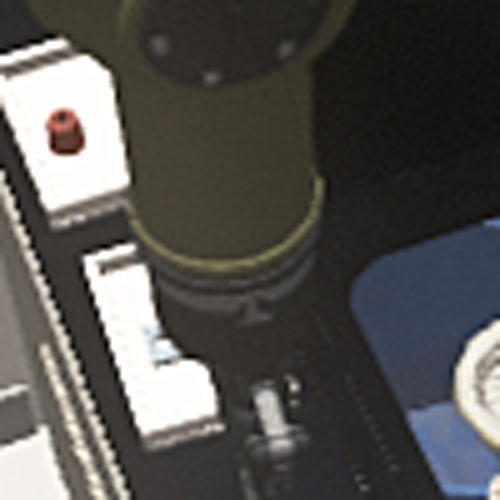

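Coupon 3 lies in the empty tray. Now coupon 2.

```bash
python3 -m crank '[[[0.008,-0.045,0],-0.02],[[0.016,-0.09,0],-0.02],[[0.025,-0.137,0],-0.02],[[0.025,-0.137,0],-0.02],[[0.025,-0.137,0],-0.02]]' -0.18
python3 -m crank '[[[0,0,0],0],[[0,0,-0.02],0],[[0,0,-0.04],0],[[0,0,-0.05],0],[[0,0,-0.05],0]]'
```

```text
t: 19.02
ee_pos: [0.4462, -0.2624, 0.11]
tool_rot: [[0.997, -0.076, -0.001], [-0.076, -0.997, 0.001], [-0.001, -0.001, -1.0]]
ft_force: [0.2, -0.3, 1.0]
finger_gap: 0.0506
grip_force: 0.0
t: 19.65
ee_pos: [0.446, -0.2633, 0.0599]
tool_rot: [[0.997, -0.076, -0.001], [-0.076, -0.997, 0.001], [-0.001, -0.001, -1.0]]
ft_force: [0.5, 0.2, 0.0]
finger_gap: 0.0502
grip_force: 0.0
```

```bash
python3 -m crank '[[[0,-0.001,-0.01],0],[[0,-0.001,-0.02],0],[[0,-0.001,-0.029],0],[[0,-0.001,-0.029],0],[[0,-0.001,-0.029],0]]'
python3 -m crank '[[[0,0,0],0],[[0,0,0],0],[[0,0,0],0],[[0,0,0],0],[[0,0,0],0]]' 1 60
python3 -m crank '[[[0,0,0.005],0],[[0,0,0.01],0],[[0,0,0.015],0],[[0,0,0.025],0],[[0,0,0.045],0]]'
python3 -m crank '[[[-0.01,0.01,0.03],0],[[-0.02,0.06,0.05],0],[[-0.025,0.115,0.05],0.02],[[-0.025,0.17,0.05],0.02],[[-0.025,0.22,0.05],0.02]]'
python3 -c "
from meas import *
for n in('top','side'):
    d=load(n)
    for q in((.425,.2),(.43,.023)): print(n,tray(d,q))"
```

```text
t: 20.27
ee_pos: [0.4463, -0.2652, 0.0312]
tool_rot: [[0.997, -0.077, 0.0], [-0.077, -0.997, 0.0], [0.0, -0.0, -1.0]]
ft_force: [0.4, -0.1, -0.2]
finger_gap: 0.0503
grip_force: 0.0
t: 20.9
ee_pos: [0.4464, -0.2653, 0.0318]
tool_rot: [[0.997, -0.077, 0.001], [-0.077, -0.997, -0.0], [0.001, 0.0, -1.0]]
ft_force: [-0.8, 0.3, 6.2]
finger_gap: 0.0258
grip_force: 59.2
t: 21.52
ee_pos: [0.4457, -0.265, 0.0765]
tool_rot: [[0.997, -0.077, -0.001], [-0.077, -0.997, 0.001], [-0.001, -0.001, -1.0]]
ft_force: [0.7, -0.5, -1.2]
finger_gap: 0.0257
grip_force: 59.2
t: 22.15
ee_pos: [0.4211, -0.0434, 0.127]
tool_rot: [[0.998, -0.057, 0.001], [-0.057, -0.998, -0.0], [0.001, 0.0, -1.0]]
ft_force: [0.7, 0.4, -1.0]
finger_gap: 0.0257
grip_force: 59.3
top [417.7 192.  113.9 153.    1.3]
top [433.1  53.   97.3  79.7   1.5]
side [3.931e+02 1.949e+02 6.610e+01 1.580e+02 1.000e-01]
side [438.2  19.5 146.2 109.5  86.9]
```

Tray unmoved. Setting coupon 2 on top of the first.

```bash
python3 -m crank '[[[0,0.04,0],0],[[0,0.066,0],0],[[0,0.066,-0.03],0],[[0,0.066,-0.06],0],[[0,0.066,-0.09],0]]'
python3 -m crank '[[[0,0,-0.01],0],[[0,0,-0.016],0],[[0,0,-0.02],0],[[0,0,-0.024],0],[[0,0,-0.024],0]]'
python3 -m crank '[[[0,0,0],0],[[0,0,0],0],[[0,0,0],0],[[0,0,0],0],[[0,0,0.005],0]]' 0
python3 -m crank '[[[0,0,0.03],0],[[0,0,0.07],0],[[0,-0.05,0.1],0],[[0,-0.1,0.1],0],[[0,-0.15,0.1],0]]'
python3 -m crank '[[[0.01,-0.02,0],-0.02],[[0.02,-0.04,0],-0.02],[[0.03,-0.074,0],-0.02],[[0.03,-0.074,0],-0.02],[[0.03,-0.074,0],-0.02]]' -0.18
python3 - <<'E'
from meas import *
d=load('top'); save(d,'s6.png',5,(150,190,270,240)); print(tray(d,(.425,.2)),tray(d,(.43,.023)))
E
```

```text
t: 22.88
ee_pos: [0.4217, 0.0202, 0.0359]
tool_rot: [[0.998, -0.058, 0.001], [-0.058, -0.998, -0.0], [0.001, 0.0, -1.0]]
ft_force: [0.8, 0.6, -0.5]
finger_gap: 0.0257
grip_force: 59.4
t: 23.5
ee_pos: [0.4213, 0.0208, 0.0123]
tool_rot: [[0.998, -0.057, 0.0], [-0.057, -0.998, 0.0], [0.0, -0.0, -1.0]]
ft_force: [-0.6, -0.3, -1.0]
finger_gap: 0.0261
grip_force: 59.4
t: 24.12
ee_pos: [0.4209, 0.0208, 0.0172]
tool_rot: [[0.998, -0.057, -0.001], [-0.057, -0.998, -0.0], [-0.001, 0.0, -1.0]]
ft_force: [0.4, -0.4, 0.3]
finger_gap: 0.0424
grip_force: 0.0
t: 24.75
ee_pos: [0.4213, -0.1308, 0.1181]
tool_rot: [[0.998, -0.057, 0.002], [-0.057, -0.998, -0.001], [0.002, 0.0, -1.0]]
ft_force: [0.4, 0.0, -0.6]
finger_gap: 0.0424
grip_force: 0.0
t: 25.38
ee_pos: [0.4512, -0.2021, 0.1171]
tool_rot: [[0.997, -0.077, -0.0], [-0.077, -0.997, 0.001], [-0.0, -0.001, -1.0]]
ft_force: [0.7, 0.1, 0.4]
finger_gap: 0.0507
grip_force: 0.0
[417.7 192.  113.9 153.    1.3] [431.8  24.1 137.   97.7  86.8]
```

View pics/s6.png

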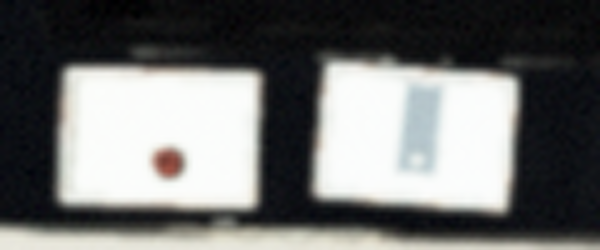

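Two coupons are stacked neatly around (420,128) in the crop, and the stopper is in place. Now coupon 1.

```bash
python3 -m crank '[[[0,-0.001,-0.02],0],[[0,-0.001,-0.04],0],[[0,-0.001,-0.06],0],[[0,-0.001,-0.07],0],[[0,-0.001,-0.07],0]]'
python3 -m crank '[[[0,0,-0.005],0],[[0,0,-0.01],0],[[0,0,-0.016],0],[[0,0,-0.016],0],[[0,0,-0.016],0]]'
python3 -m crank '[[[0,0,0],0],[[0,0,0],0],[[0,0,0],0],[[0,0,0],0],[[0,0,0],0]]' 1 60
python3 -m crank '[[[0,0,0.005],0],[[0,0,0.01],0],[[0,0,0.015],0],[[0,0,0.025],0],[[0,0,0.045],0]]'
python3 -m crank '[[[-0.01,0.01,0.03],0],[[-0.02,0.05,0.05],0],[[-0.03,0.1,0.05],0.02],[[-0.03,0.15,0.05],0.02],[[-0.03,0.15,0.05],0.02]]'
python3 -c "
from meas import *
for n in('top','side'):
    d=load(n)
    for q in((.425,.2),(.43,.023)): print(n,tray(d,q))"
```

```text
t: 26.05
ee_pos: [0.451, -0.2034, 0.0469]
tool_rot: [[0.997, -0.076, -0.001], [-0.076, -0.997, 0.001], [-0.001, -0.001, -1.0]]
ft_force: [-0.4, 0.3, 1.2]
finger_gap: 0.0505
grip_force: 0.0
t: 26.68
ee_pos: [0.4512, -0.2042, 0.0312]
tool_rot: [[0.997, -0.077, -0.0], [-0.077, -0.997, 0.0], [-0.0, -0.0, -1.0]]
ft_force: [-0.6, 0.6, -0.1]
finger_gap: 0.05
grip_force: 0.0
t: 27.3
ee_pos: [0.4512, -0.2042, 0.0316]
tool_rot: [[0.997, -0.077, 0.0], [-0.077, -0.997, -0.0], [0.0, 0.0, -1.0]]
ft_force: [-1.4, -0.6, 5.3]
finger_gap: 0.0258
grip_force: 59.0
t: 27.92
ee_pos: [0.4507, -0.204, 0.0765]
tool_rot: [[0.997, -0.077, -0.001], [-0.077, -0.997, 0.001], [-0.001, -0.0, -1.0]]
ft_force: [0.0, -0.3, -0.9]
finger_gap: 0.0257
grip_force: 59.3
t: 28.55
ee_pos: [0.4213, -0.0504, 0.1271]
tool_rot: [[0.999, -0.05, 0.001], [-0.05, -0.999, 0.001], [0.001, -0.001, -1.0]]
ft_force: [0.9, -0.4, -0.4]
finger_gap: 0.0257
grip_force: 59.4
top [417.7 192.  113.9 153.    1.3]
top [431.6  46.  100.8  93.6   1.5]
side [390.4 192.4 157.5  73.2  85.2]
side [439.   18.2 143.7 111.1  86.9]
```

```bash
python3 -m crank '[[[0,0.04,0],0],[[0,0.075,0],0],[[0,0.075,-0.03],0],[[0,0.075,-0.06],0],[[0,0.075,-0.09],0]]'
python3 -m crank '[[[0,0,-0.008],0],[[0,0,-0.013],0],[[0,0,-0.018],0],[[0,0,-0.018],0],[[0,0,-0.018],0]]'
python3 -m crank '[[[0,0,0],0],[[0,0,0],0],[[0,0,0],0],[[0,0,0],0],[[0,0,0.005],0]]' 0
python3 -m crank '[[[0,0,0.03],0],[[0,0,0.07],0],[[0,-0.05,0.1],0],[[0,-0.1,0.1],0],[[0,-0.15,0.1],0]]'
python3 -m crank '[[[0.02,-0.02,0],-0.02],[[0.04,-0.04,0],-0.02],[[0.07,-0.06,0],-0.02],[[0.105,-0.073,0],-0.02],[[0.105,-0.073,0],-0.02]]' -0.18
python3 - <<'E'
from meas import *
s=manip.observe();print(s['ee_pos'])
d=load('top'); save(d,'s7.png',3.5,(150,170,375,245)); print(tray(d,(.425,.2)),tray(d,(.43,.023)))
for n in('top','side'):
    d=load(n)
    C=cloud(d); m=(abs(C[...,0]-.52)<.05)&(abs(C[...,1]+.3)<.07)&(C[...,2]>.07)&(C[...,2]<.095)
    l,nn,st,ce=cv2.connectedComponentsWithStats(m.astype(np.uint8))
    for i in range(1,l):
        if st[i,4]>3: print(n,np.nanmean(C[nn==i],0).round(4),np.nanmax(C[nn==i],0).round(4),st[i,4])
E
```

```text
t: 29.28
ee_pos: [0.4218, 0.0192, 0.0354]
tool_rot: [[0.998, -0.06, 0.001], [-0.06, -0.998, -0.001], [0.001, 0.001, -1.0]]
ft_force: [0.6, -1.0, -1.5]
finger_gap: 0.0259
grip_force: 59.4
t: 29.9
ee_pos: [0.4215, 0.0208, 0.0186]
tool_rot: [[0.998, -0.057, 0.001], [-0.057, -0.998, 0.0], [0.001, -0.0, -1.0]]
ft_force: [-0.2, 0.4, -0.5]
finger_gap: 0.0257
grip_force: 59.4
t: 30.52
ee_pos: [0.4209, 0.0208, 0.0231]
tool_rot: [[0.998, -0.057, -0.001], [-0.057, -0.998, -0.0], [-0.001, 0.0, -1.0]]
ft_force: [0.4, -0.2, 0.1]
finger_gap: 0.0426
grip_force: 0.0
t: 31.15
ee_pos: [0.4213, -0.1308, 0.1242]
tool_rot: [[0.998, -0.057, 0.002], [-0.057, -0.998, -0.001], [0.002, 0.0, -1.0]]
ft_force: [1.0, 0.4, 0.2]
finger_gap: 0.0427
grip_force: 0.0
t: 31.78
ee_pos: [0.5281, -0.2029, 0.1231]
tool_rot: [[0.997, -0.078, 0.002], [-0.078, -0.997, 0.0], [0.002, -0.0, -1.0]]
ft_force: [-0.6, 0.7, 0.8]
finger_gap: 0.0504
grip_force: 0.0
[ 0.52812081 -0.2029241   0.12313137]
[417.7 192.  113.9 153.    1.3] [432.   24.1 137.   98.   86.8]
side [ 0.519  -0.2716  0.0829] [ 0.5311 -0.263   0.0893] 65
side [ 0.5149 -0.3336  0.0826] [ 0.5271 -0.3251  0.0886] 70
```

View pics/s7.png

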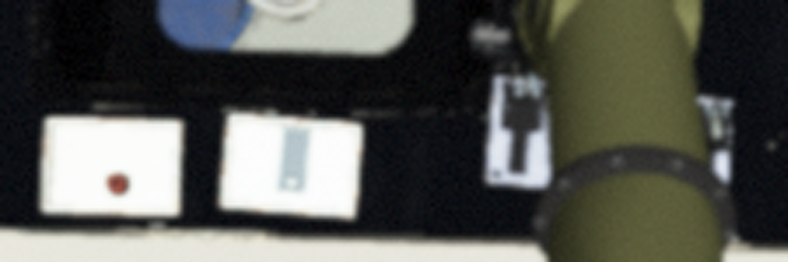

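All three coupons are stacked in the tray around (293,158), and the stopper is untouched. Folding finger 1: pinch the raised knob.

```bash
python3 -m crank '[[[0.003,-0.005,0],0],[[0.003,-0.005,-0.02],0],[[0.003,-0.005,-0.04],0],[[0.003,-0.005,-0.06],0],[[0.003,-0.005,-0.06],0]]'
python3 -m crank '[[[0,0,0],0],[[0,0,0],0],[[0,0,0],0],[[0,0,0],0],[[0,0,0],0]]' 1 30
```

```text
t: 32.55
ee_pos: [0.5279, -0.207, 0.0622]
tool_rot: [[0.997, -0.077, -0.003], [-0.077, -0.997, 0.001], [-0.003, -0.001, -1.0]]
ft_force: [0.5, -0.8, 0.1]
finger_gap: 0.0503
grip_force: 0.0
t: 33.17
ee_pos: [0.5298, -0.2086, 0.0643]
tool_rot: [[0.997, -0.078, 0.002], [-0.078, -0.997, -0.002], [0.002, 0.002, -1.0]]
ft_force: [-1.5, -5.3, 6.4]
finger_gap: 0.015
grip_force: 32.1
```

```bash
python3 -m crank '[[[-0.0108,0.0008,0.0051],0],[[-0.0227,0.0017,0.0068],0],[[-0.0345,0.0027,0.0049],0],[[-0.0452,0.0035,-0.0003],0],[[-0.0539,0.0041,-0.0085],0]]'
python3 -m crank '[[[-0.0033,0.0002,-0.005],0],[[-0.004,0.0003,-0.0063],0],[[-0.004,0.0003,-0.0063],0],[[-0.004,0.0003,-0.0063],0],[[-0.004,0.0003,-0.0063],0]]'
python3 -m crank '[[[0,0,0],0],[[0,0,0],0],[[0,0,0],0],[[0,0,0.02],0],[[0,0,0.05],0]]' -0.18
```

```text
t: 33.8
ee_pos: [0.4768, -0.2046, 0.0566]
tool_rot: [[0.997, -0.078, 0.005], [-0.078, -0.997, -0.003], [0.005, 0.002, -1.0]]
ft_force: [-0.8, -5.7, 7.5]
finger_gap: 0.0149
grip_force: 31.1
t: 34.42
ee_pos: [0.4705, -0.2041, 0.0489]
tool_rot: [[0.997, -0.079, -0.001], [-0.079, -0.997, -0.002], [-0.001, 0.002, -1.0]]
ft_force: [-3.5, -5.2, 4.8]
finger_gap: 0.0147
grip_force: 33.8
t: 35.05
ee_pos: [0.4708, -0.2022, 0.0982]
tool_rot: [[0.997, -0.076, -0.002], [-0.076, -0.997, 0.001], [-0.002, -0.001, -1.0]]
ft_force: [-0.1, 0.1, -0.0]
finger_gap: 0.0503
grip_force: 0.0
```

Finger 1 should be down. On to finger 2.

```bash
python3 -m crank '[[[0.01,-0.015,0.025],0],[[0.03,-0.04,0.025],0],[[0.0545,-0.0685,0.025],0],[[0.0545,-0.0685,0.025],0],[[0.0545,-0.0685,0.015],0]]'
python3 -m crank '[[[0,0,-0.02],0],[[0,0,-0.04],0],[[0,0,-0.049],0],[[0,0,-0.049],0],[[0,0,-0.049],0]]'
python3 -m crank '[[[0,0,0],0],[[0,0,0],0],[[0,0,0],0],[[0,0,0],0],[[0,0,0],0]]' 1 30
python3 - <<'E'
from h import *
d=load('side'); save(d,'s8.png',4,(215,180,345,320))
E
```

```text
t: 35.67
ee_pos: [0.5257, -0.2705, 0.1132]
tool_rot: [[0.997, -0.077, 0.0], [-0.077, -0.997, 0.001], [0.0, -0.001, -1.0]]
ft_force: [0.1, 1.0, -0.1]
finger_gap: 0.0508
grip_force: 0.0
t: 36.3
ee_pos: [0.5261, -0.2712, 0.065]
tool_rot: [[0.997, -0.077, 0.001], [-0.077, -0.997, -0.0], [0.001, 0.0, -1.0]]
ft_force: [1.0, -0.1, 0.1]
finger_gap: 0.0502
grip_force: 0.0
t: 36.92
ee_pos: [0.5262, -0.2709, 0.0649]
tool_rot: [[0.997, -0.077, 0.001], [-0.077, -0.997, 0.0], [0.001, -0.0, -1.0]]
ft_force: [-0.1, 2.6, 4.9]
finger_gap: 0.0152
grip_force: 31.2
```

View pics/s8.png

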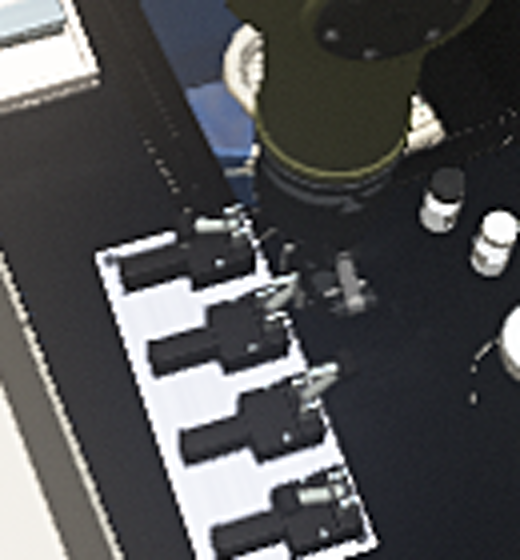

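Finger 1 is down at about (210,225). The gripper is on knob 2 and finger 3 is still up. Folding 2, then moving to 3.

```bash
python3 -m crank '[[[-0.0108,0.0008,0.0051],0],[[-0.0227,0.0017,0.0068],0],[[-0.0345,0.0027,0.0049],0],[[-0.0452,0.0035,-0.0003],0],[[-0.0539,0.0041,-0.0085],0]]'
python3 -m crank '[[[-0.0033,0.0002,-0.005],0],[[-0.004,0.0003,-0.0063],0],[[-0.004,0.0003,-0.0063],0],[[-0.004,0.0003,-0.0063],0],[[-0.004,0.0003,-0.0063],0]]'
python3 -m crank '[[[0,0,0],0],[[0,0,0],0],[[0,0,0],0],[[0,0,0.02],0],[[0,0,0.05],0]]' -0.18
python3 -m crank '[[[0.01,-0.015,0.025],0],[[0.03,-0.04,0.025],0],[[0.053,-0.0665,0.025],0],[[0.053,-0.0665,0.025],0],[[0.053,-0.0665,0.015],0]]'
python3 -m crank '[[[0,0,-0.02],0],[[0,0,-0.04],0],[[0,0,-0.049],0],[[0,0,-0.049],0],[[0,0,-0.049],0]]'
python3 -m crank '[[[0,0,0],0],[[0,0,0],0],[[0,0,0],0],[[0,0,0],0],[[0,0,0],0]]' 1 30
```

```text
t: 37.6
ee_pos: [0.4733, -0.2669, 0.0576]
tool_rot: [[0.997, -0.076, 0.004], [-0.076, -0.997, -0.001], [0.004, 0.001, -1.0]]
ft_force: [-0.6, 3.5, 8.4]
finger_gap: 0.0151
grip_force: 31.2
t: 38.22
ee_pos: [0.4668, -0.2663, 0.0497]
tool_rot: [[0.997, -0.077, -0.002], [-0.077, -0.997, 0.001], [-0.002, -0.001, -1.0]]
ft_force: [-3.7, 2.4, 5.2]
finger_gap: 0.0153
grip_force: 33.8
t: 38.85
ee_pos: [0.4672, -0.2667, 0.0993]
tool_rot: [[0.997, -0.077, -0.002], [-0.077, -0.997, 0.001], [-0.002, -0.001, -1.0]]
ft_force: [0.2, -0.3, 0.1]
finger_gap: 0.0504
grip_force: 0.0
t: 39.48
ee_pos: [0.5208, -0.333, 0.1144]
tool_rot: [[0.997, -0.077, 0.0], [-0.077, -0.997, 0.0], [0.0, -0.0, -1.0]]
ft_force: [-0.3, 0.8, -0.0]
finger_gap: 0.0499
grip_force: 0.0
t: 40.1
ee_pos: [0.5212, -0.3334, 0.0662]
tool_rot: [[0.997, -0.077, 0.001], [-0.077, -0.997, -0.0], [0.001, 0.0, -1.0]]
ft_force: [0.0, 0.8, -0.0]
finger_gap: 0.0504
grip_force: 0.0
t: 40.72
ee_pos: [0.5213, -0.3328, 0.0662]
tool_rot: [[0.997, -0.077, 0.001], [-0.077, -0.997, 0.0], [0.001, -0.0, -1.0]]
ft_force: [-0.4, 2.5, 6.7]
finger_gap: 0.0152
grip_force: 31.3
```

Folding 3, then retreating up and toward the start so that both views are clear.

```bash
python3 -m crank '[[[-0.0108,0.0008,0.0051],0],[[-0.0227,0.0017,0.0068],0],[[-0.0345,0.0027,0.0049],0],[[-0.0452,0.0035,-0.0003],0],[[-0.0539,0.0041,-0.0085],0]]'
python3 -m crank '[[[-0.0033,0.0002,-0.005],0],[[-0.004,0.0003,-0.0063],0],[[-0.004,0.0003,-0.0063],0],[[-0.004,0.0003,-0.0063],0],[[-0.004,0.0003,-0.0063],0]]'
python3 -m crank '[[[0,0,0],0],[[0,0,0],0],[[0,0,0],0],[[0,0,0.02],0],[[0,0,0.05],0]]' -0.18
python3 -m crank '[[[0,0,0.04],0],[[0,0,0.09],0],[[-0.03,-0.03,0.12],0],[[-0.07,-0.06,0.13],0],[[-0.11,-0.1,0.13],0]]'
python3 -m crank '[[[-0.04,-0.04,0],0],[[-0.08,-0.08,0],0],[[-0.12,-0.12,0],0],[[-0.16,-0.16,0],0],[[-0.16,-0.16,0],0]]'
python3 - <<'E'
from meas import *
d=load('side'); save(d,'s9.png',4,(170,115,340,265+70)[0:2]+(340,335)) if 0 else save(d,'s9.png',3,(170,110,340,335-25))
for n in('top','side'):
    d=load(n)
    for q in((.425,.2),(.43,.023)): print(tray(d,q))
    C=cloud(d); m=(abs(C[...,0]-.48)<.09)&(abs(C[...,1]+.3)<.13)&(C[...,2]>.05)&(C[...,2]<.15)
    l,nn,st,ce=cv2.connectedComponentsWithStats(m.astype(np.uint8))
    for i in range(1,l):
        if st[i,4]>3: print(n,np.nanmean(C[nn==i],0).round(4),np.nanmax(C[nn==i],0).round(3),np.nanmin(C[nn==i],0).round(3),st[i,4])
E
```

```text
t: 41.35
ee_pos: [0.4684, -0.3287, 0.0589]
tool_rot: [[0.997, -0.076, 0.004], [-0.076, -0.997, -0.001], [0.004, 0.001, -1.0]]
ft_force: [-0.3, 4.4, 8.9]
finger_gap: 0.0152
grip_force: 31.0
t: 41.98
ee_pos: [0.4618, -0.3282, 0.0509]
tool_rot: [[0.997, -0.077, -0.002], [-0.077, -0.997, 0.001], [-0.002, -0.001, -1.0]]
ft_force: [-3.2, 4.5, 6.7]
finger_gap: 0.0149
grip_force: 33.8
t: 42.6
ee_pos: [0.4624, -0.3288, 0.1005]
tool_rot: [[0.997, -0.077, -0.002], [-0.077, -0.997, 0.001], [-0.002, -0.001, -1.0]]
ft_force: [0.5, 0.2, 0.4]
finger_gap: 0.0502
grip_force: 0.0
t: 43.22
ee_pos: [0.3526, -0.4297, 0.2322]
tool_rot: [[0.997, -0.076, 0.002], [-0.076, -0.997, -0.002], [0.002, 0.002, -1.0]]
ft_force: [1.1, -0.7, 0.1]
finger_gap: 0.0504
grip_force: 0.0
t: 43.85
ee_pos: [0.187, -0.5923, 0.2298]
tool_rot: [[0.996, -0.086, -0.003], [-0.086, -0.996, -0.001], [-0.003, 0.001, -1.0]]
ft_force: [0.6, 0.2, -0.4]
finger_gap: 0.0504
grip_force: 0.0
[417.7 192.  113.9 153.    1.3]
[431.8  24.1 137.   97.7  86.8]
top [ 0.4861 -0.2047  0.0628] [ 0.512 -0.195  0.076] [ 0.466 -0.215  0.052] 47
top [ 0.4827 -0.2663  0.0615] [ 0.507 -0.257  0.079] [ 0.461 -0.277  0.05 ] 48
top [ 0.4769 -0.3268  0.062 ] [ 0.505 -0.318  0.077] [ 0.456 -0.335  0.051] 47
top [ 0.4739 -0.3893  0.0618] [ 0.5   -0.38   0.078] [ 0.451 -0.401  0.05 ] 55
[4.162e+02 1.951e+02 1.122e+02 1.580e+02 4.000e-01]
[430.4  18.7 143.7  94.   86.9]
side [ 0.4829 -0.2055  0.0624] [ 0.513 -0.196  0.074] [ 0.464 -0.213  0.05 ] 76
side [ 0.5057 -0.2158  0.0539] [ 0.51  -0.213  0.056] [ 0.501 -0.217  0.052] 6
side [ 0.4806 -0.2683  0.0612] [ 0.509 -0.259  0.073] [ 0.46 -0.28  0.05] 91
side [ 0.4756 -0.3305  0.0615] [ 0.503 -0.32   0.072] [ 0.455 -0.341  0.05 ] 93
side [ 0.4947 -0.3836  0.053 ] [ 0.499 -0.382  0.057] [ 0.489 -0.386  0.051] 10
side [ 0.4702 -0.3918  0.0624] [ 0.498 -0.381  0.074] [ 0.451 -0.403  0.05 ] 99
```

View pics/s9.png

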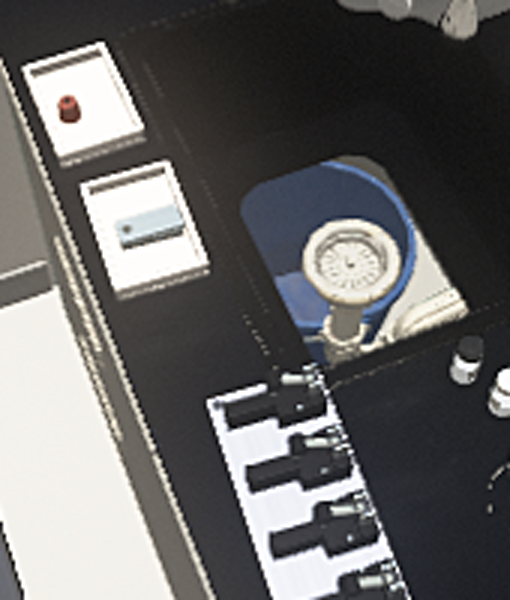

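All four fingers are down, the coupons are stacked flat in the tray at (150,228), and the stopper is in its own tray at (68,108). Handing in.

```bash
python3 -m crank '[[[0,0,0],0],[[0,0,0],0],[[0,0,0],0],[[0,0,0],0],[[0,0,0],0]]' >/dev/null; python3 -c "
from h import *
C=cloud(load('side')); m=(abs(C[...,0]-.436)<.026)&(abs(C[...,1]-.021)<.009); P=C[m]; A=np.c_[P[:,:2],np.ones(len(P))]; print(len(P),np.linalg.lstsq(A,P[:,2],rcond=None)[0], P[:,2].mean())
print(manip.close_job())"
```

```text
90 [ 0.09101681  0.00322484 -0.01833847] 0.021319244478852
the job is handed in; nothing more can be done
None
```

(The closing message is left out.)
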